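# Release a plate reader's latched tray with the release rod

## Robot

A 6-joint arm with a two-finger parallel gripper is mounted at the origin on the work surface. World frame = base frame: x ahead of the robot, y to its left, z up, the work surface at z = 0. Lengths are in m, angles in rad, forces in N, time in s.
With the tool pointing down it reaches from about 0.375 to 0.9 m from the base axis. Payload 3.1 kg.
Tool frame: the origin (TCP) lies at the very end of the fingers, on their centre line; the grasp point (between the pads) lies 19 mm behind it (manip.tcp_to_grasp is the distance from the TCP to the grasp point, in m); z points along the fingers, x is the direction in which the jaws open and shut, and the axes are right-handed (so a half turn about z gives the same grasp; the last joint's range is limited). The gripper opens to 87 mm and grips with 3 to 60 N. Pads are 19 mm wide; open, the fingers measure 117 mm over their backs; the gripper's body (75 mm by 190 mm) begins 51 mm behind the grasp point.
Start: joints at [1.034, 0.527, 1.433, -0, 1.181, -0.178], TCP at [0.219, 0.585, 0.223] pointing down, gripper open.
Joint ranges: [-3.08, 3.08], [-0.75, 2.2], [0.22, 2.44], [-1.43, 4.57], [0, 2.65], [-2.85, 2.85]. Speed limits (rad/s): [2.79, 2.79, 3.14, 3.14, 3.14, 3.14].

## Interface

Orientations are given as a rotation vector (axis times angle).
In Python, from plant import manip gives the robot as it stands.
- The arm moves only by the tool jog_arm, never from a script. Its argument "deltas" is a list of rows, each a list of 3 entries, a list of its own where there are three numbers: the shift along the tool's x, y, z in mm, then the turn, a rotation vector about the tool's x, y, z in degrees, then the gripper's target within -1 to 1 (shut at 1, half-way at 0, fully open at -1). A call has 1 to 20 rows; each row shifts and turns the commanded pose from where the row before left it, along the tool's axes as they then stand; what a row does not reach is not made up. A row lasts 1/8 s, in which the tool goes at most 62.5 mm and 10.7 degrees, less where a joint would pass 70% of its speed; a pose out of reach is approached as far as the arm can. A call is refused whole if a number of a shift passes 62.5 or a number of a turn 10.7, either way. A call with a gripper value outside its range is refused whole. The fingers move at their own pace and stop on an object; "newtons" is the grip in N (left out, the last holds). Time passes only in rows, so rows that do not move let the fingers close. It gives the time, the measured TCP pose, the force and the opening at its end, in the units of the state.
- manip.get_obs(): the state, without advancing time (a new reading comes with each control period).
- manip.get_image(name): name is "scene" or "side" or "wrist"; returns the picture (480x640x3 uint8, blue, green, red); there is no depth.
- manip.get_calibration(name): a dict with "fx", "fy", "cx", "cy" (pixels), "eye" and "rotation" of the camera in the world. Camera axes: x right, y down, z forward; pixel columns grow to the right and rows downward; lengths in m; the calibration is good to about 2 mm. A picture is of the moment at which its call begins: read the wrist's pose just before it. get_calibration takes no time and is no camera call; for the wrist camera it gives the pose at the moment of the call.
- manip.close_job(): hands the job in, once; it reports no verdict.
The state is a dict: "time_s": time; "qpos": joint angles; "dq": joint speeds; "tau": joint torques, N m; "ee_pos": TCP position; "ee_rot": TCP orientation; "wrist_force": force on the tool from outside, world axes, zero at the start; "moment": the same for the moment, N m; "finger_gap": finger opening in m.
Only numpy, scipy, OpenCV 4.12 (cv2) and the standard library are available. Lean on these libraries where they do the work, as an engineer would, in place of code of your own. Each camera call takes 0.05 s, during which the arm holds its last target.

## Task

The sample tray of the low white plate reader is latched shut. Take the release rod (thin shaft, square black handle) out of the aluminium tool holder, push it straight down through the long slot in the reader's top to press the hidden latch tab all the way down until the tray has come out, then put the rod back upright in its own hole in the holder and let go. Leave the other tool, with the round knob, standing where it is.

Things in the scene. Friction and masses are not known exactly. Their poses are not given: they have to be found in the camera images.
- release_rod: Upright in a holder hole, loose, 0.12 kg. Steel shaft d 10, 80 mm long; collar d 44, 80-88 mm above the tip; black handle 24 x 24 mm, 88-148 mm above the tip. Origin: centre of the lower tip; z up, x, y across the handle's faces. Collar rests on the holder's plate, 90 mm above the bench; hole d 26, through, centred on the rod's start within 3 mm. x is within 10 deg of the row of two tools.
- tamper: The other tool, to be left alone: upright in the holder's other hole, 90 mm from the rod; either tool may be in either hole. Short steel shaft 20 mm thick, collar, round black knob 34 mm wide, its top 145 mm above the bench. Origin: centre of the shaft's lower end, z up. The holder is an aluminium stand fixed to the bench, 170 mm along the row of tools, 70 mm across, 90 mm high.
- slot (a point): Centre of the slot's mouth in the reader's flat top, 110 mm above the bench; z up. Slot: 60 mm along y, 28 along x. The hidden tab, as large as the slot, lies 35 mm below the mouth and goes straight down 15 mm to its stop (6-10 N), and stays down. Reader fixed, 240 (x) by 260 mm (y), centre 30 mm along +x, 55 along -y from here. Round port 115 mm along -y: blind, not used. Rear hump 26 mm high.
- tray (a joint): How far the sample tray has come out of the reader's front face (the -x side of the slot's frame), in m: 0 latched shut, 0.045 fully out. A linkage drives it: it comes out 3 mm for each 1 mm that the latch tab is pressed down, and stays out.

How it is judged:
By the outcome, as a careful person would: the job done as asked, in the order asked, and still so for the second after the job is handed in, with the robot touching nothing.
It also fails if it takes over 58 s, if anything falls off the work surface, if the arm or the gripper's body presses on something with over 40 N, if the wrist force passes 120 N, or if a joint passes its speed limit or range.

## Working session

There is one attempt and no reset: what is moved stays moved. The work goes in short steps, Python scripts to look and compute and a tool call to move; the robot and the scene stay as the last step left them, time stands still between calls to the robot, and variables do not carry over. Pictures are saved under pics/ and viewed, and the job is handed in when it is done.

Besides the shell and the picture viewer there is one more tool, called in YAML: its name, and indented under it one key for each argument. jog_arm: Moves the arm, as the interface text tells. Its arguments: {"type":"object","properties":{"deltas":{"type":"array","items":{"type":"array"}},"newtons":{"type":"number"}},"required":["deltas"]}

```bash
mkdir -p pics; ls; python3 - <<'E'
from plant import manip
import cv2
o=manip.get_obs();print({k:(v if not hasattr(v,'round') else v) for k,v in o.items()})
for n in ["scene","side","wrist"]:
    c=manip.get_calibration(n);print(n,c)
    cv2.imwrite(f"pics/{n}0.png",manip.get_image(n))
E
```

```text
pics
{'time_s': 0.0, 'qpos': array([ 1.03351969e+00,  5.28466011e-01,  1.43391100e+00, -1.54595381e-05,
        1.18143215e+00, -1.78525761e-01]), 'dq': array([ 0.00023467, -0.00043566,  0.00082873,  0.00093475,  0.00045698,
       -0.00128552]), 'tau': array([ 3.33299913e-04, -4.40041924e+01, -1.76590794e+01,  6.34123106e-02,
        5.82697929e-02, -1.81341043e-04]), 'ee_pos': array([0.21904208, 0.58455833, 0.22156899]), 'ee_rot': array([ 2.5813652 ,  1.78893636, -0.0031581 ]), 'wrist_force': array([-0.31383578, -0.1555997 ,  0.68325753]), 'moment': array([-0.01303748,  0.02545874, -0.03335244]), 'finger_gap': 0.08725096475124645}
scene {'fx': 564.178716075909, 'fy': 564.178716075909, 'cx': 319.6835635268445, 'cy': 236.67076269209778, 'eye': array([1.24235681, 0.38511541, 0.82958138]), 'rotation': array([-1.28188587, -2.18719005,  1.00217404])}
side {'fx': 455.1621100564834, 'fy': 455.1621100564834, 'cx': 318.3249043918045, 'cy': 232.61020113009167, 'eye': array([ 0.26165876, -0.38281652,  0.63933916]), 'rotation': array([-2.31420171,  0.80455982, -0.32263851])}
wrist {'fx': 339.16077765067337, 'fy': 339.16077765067337, 'cx': 318.46584668855564, 'cy': 235.89122856071515, 'eye': array([0.14709516, 0.6132509 , 0.38472237]), 'rotation': array([2.38343628, 1.65197998, 0.23459865])}
```

View pics/scene0.png

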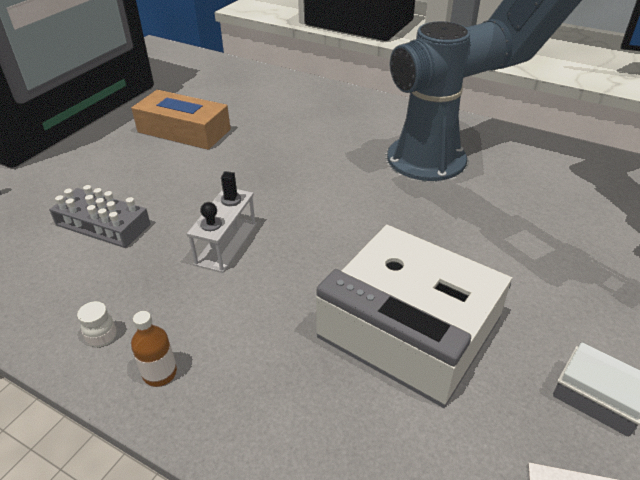

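View pics/side0.png

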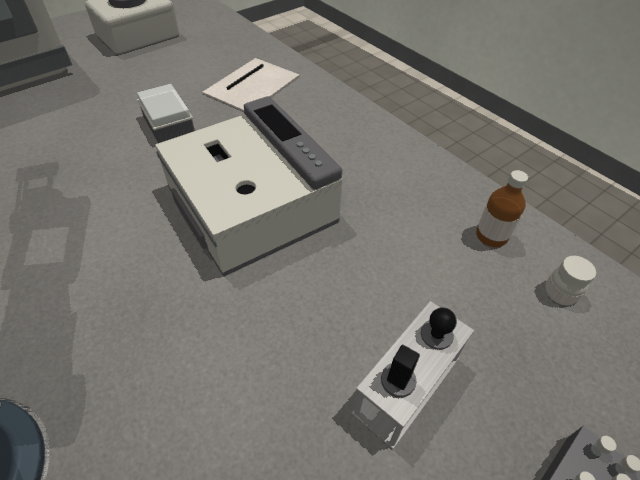

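View pics/wrist0.png

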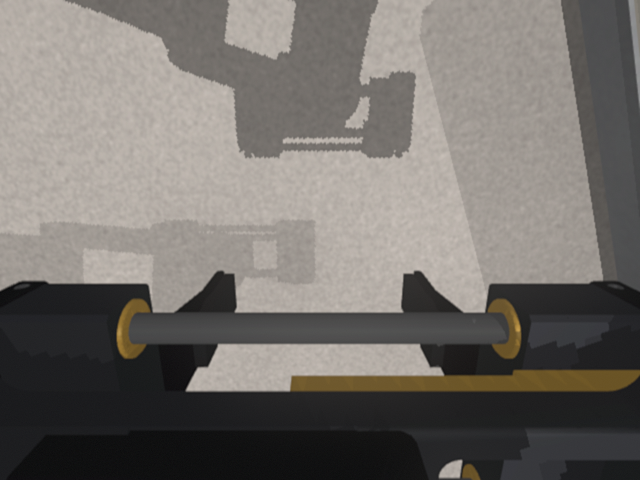

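The scene view shows the rod's black handle at about (230,185), the tamper's knob at (209,213), the slot at (452,290) and the port at (395,264). In the side view they are at (403,367), (443,322), (217,150) and (246,187). Next I'll zoom in for measuring.

```bash
cat > h.py <<'E'
import numpy as np, cv2
from scipy.spatial.transform import Rotation as R
from plant import manip
def ray(n,uv,c=None):
    c=c or manip.get_calibration(n)
    uv=np.atleast_2d(np.array(uv,float))
    d=np.c_[(uv[:,0]-c["cx"])/c["fx"],(uv[:,1]-c["cy"])/c["fy"],np.ones(len(uv))]
    return c["eye"],R.from_rotvec(c["rotation"]).apply(d)
def onz(n,uv,z,c=None):
    e,d=ray(n,uv,c); return e+d*((z-e[2])/d[:,2])[:,None]
def proj(n,P,c=None):
    c=c or manip.get_calibration(n)
    p=R.from_rotvec(c["rotation"]).inv().apply(np.atleast_2d(P)-c["eye"])
    return np.c_[p[:,0]/p[:,2]*c["fx"]+c["cx"],p[:,1]/p[:,2]*c["fy"]+c["cy"]]
def crop(img,x,y,w,h,s,fn):
    cv2.imwrite(fn,cv2.resize(img[y:y+h,x:x+w],None,fx=s,fy=s,interpolation=cv2.INTER_NEAREST))
E
python3 - <<'E'
from h import *
a=cv2.imread("pics/scene0.png");b=cv2.imread("pics/side0.png")
t=[cv2.resize(i[y:y+h,x:x+w],(400,300),interpolation=cv2.INTER_NEAREST) for i,x,y,w,h in [(a,180,160,100,75),(a,380,245,100,75),(b,350,295,140,105),(b,190,125,100,75)]]
cv2.imwrite("pics/m.png",np.vstack([np.hstack(t[:2]),np.hstack(t[2:])]))
E
```

```text
(no output)
```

View pics/m.png

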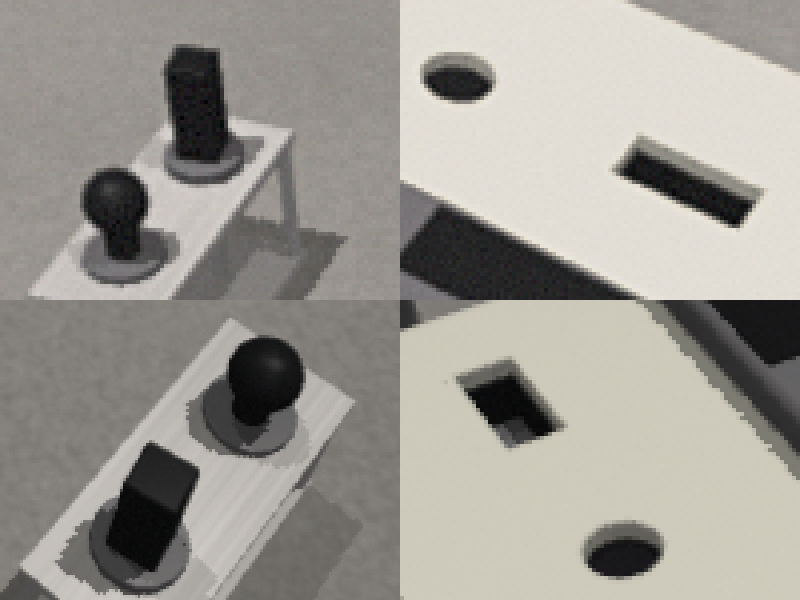

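```bash
python3 - <<'E'
from h import *
np.set_printoptions(precision=4,suppress=True)
for n,seed in [("scene",(452,290)),("side",(217,150))]:
    g=cv2.cvtColor(cv2.imread(f"pics/{n}0.png"),cv2.COLOR_BGR2GRAY)
    port={"scene":(395,264),"side":(246,187)}[n]
    top=np.median(g[port[1]-18:port[1]-12,port[0]-4:port[0]+4]); print(n,"top",top)
    m=(g<top*0.9).astype(np.uint8)
    nl,lab,st,ce=cv2.connectedComponentsWithStats(m)
    for nm,s in (("slot",seed),("port",port)):
        k=lab[s[1]+2,s[0]]
        c=max(cv2.findContours((lab==k).astype(np.uint8),cv2.RETR_EXTERNAL,cv2.CHAIN_APPROX_NONE)[0],key=len)[:,0]
        W=onz(n,c,0.11)
        r=cv2.minAreaRect((W[:,:2]*1000).astype(np.float32)); print(nm,st[k],r, cv2.boxPoints(r).tolist())
pts={"side":[(402.5,344.7),(419.7,353.8),(413.4,367.1),(393.8,358.7)],"scene":[(223.8,171.3),(235,172.3),(232.5,176.3),(221.3,176.3)]}
for n,p in pts.items():
    W=onz(n,p,.158)[:,:2]*1000; print(n,W.tolist(),W.mean(0)); print("edges",[(np.hypot(*d).round(1),np.degrees(np.arctan2(d[1],d[0])).round(1)) for d in np.roll(W,-1,0)-W])
# plate top corners
g=cv2.cvtColor(cv2.imread("pics/side0.png"),cv2.COLOR_BGR2GRAY)
P=[(350+(230)/2.857,295+18/2.857),(350+355/2.857,295+102/2.857),(350+22/2.857,295+268/2.857)]
W=onz("side",P,.09)[:,:2]*1000;print("plate",W, [(np.hypot(*d),np.degrees(np.arctan2(d[1],d[0]))) for d in (W[1]-W[0],W[2]-W[0])], "centre",(W[1]+W[2])/2)
# collar ellipse pixels (side)
m=((g>60)&(g<105)).astype(np.uint8)
print("collar px ctr", onz("side",[(350+139/2.857,295+240/2.857)],.097)*1000,"tamper knob ctr",onz("side",[(350+266/2.857,295+75/2.857)],.128)*1000)
E
```

```text
scene top 222.0
slot [433 279  38  23 426] ((536.048583984375, 245.29046630859375), (61.45304489135742, 29.473297119140625), 84.4139175415039) [[518.3909301757812, 216.14434814453125], [547.7243041992188, 213.275390625], [553.7062377929688, 274.43658447265625], [524.3728637695312, 277.3055419921875]]
port [385 258  19  13 199] ((524.4165649414062, 130.99569702148438), (31.862215042114258, 33.54362106323242), 29.00196647644043) [[502.35150146484375, 137.94033813476562], [518.6148071289062, 108.60298919677734], [546.4816284179688, 124.05105590820312], [530.2183227539062, 153.38839721679688]]
side top 201.0
slot [204 139  28  24 358] ((535.736328125, 242.80563354492188), (62.028446197509766, 30.00650978088379), 84.13984680175781) [[517.6448974609375, 213.48533630371094], [547.49462890625, 210.42164611816406], [553.8277587890625, 272.12591552734375], [523.97802734375, 275.18963623046875]]
port [235 180  21  15 249] ((523.4065551757812, 128.6369171142578), (34.96884536743164, 33.579471588134766), 56.53932571411133) [[499.7591857910156, 123.30754852294922], [527.7733154296875, 104.79302215
[... 437 characters left out ...]
t64(16.8))]
scene [[487.3906668765411, -277.4343121326575], [479.0378419138336, -254.6388401032527], [493.414613773801, -250.591574669015], [504.6428512677815, -270.97231088239965]] [ 491.1215 -263.4093]
edges [(np.float64(24.3), np.float64(110.1)), (np.float64(14.9), np.float64(15.7)), (np.float64(23.3), np.float64(-61.1)), (np.float64(18.4), np.float64(-159.5))]
plate [[ 613.1188 -213.0376]
 [ 624.8136 -281.6708]
 [ 446.6017 -243.4969]] [(np.float64(69.62244560083772), np.float64(-80.32999020279374)), (np.float64(169.279981728512), np.float64(-169.63405531851828))] centre [ 535.7077 -262.5839]
collar px ctr [[ 492.4147 -267.5266   97.    ]] tamper knob ctr [[ 578.9909 -255.1811  128.    ]]
```

Both views agree within about 3 mm. The slot is near (536, 244) with its long axis at 84°, and its size checks against the 60×28 given. The rod is near (492, -266) with its handle turned about 18°, and the plate edges come out at 169×70. I'll plan a hover above the rod with the jaws across the row.

```bash
cat >> h.py <<'E'
def yawof(rv): 
    x=R.from_rotvec(rv).apply([1,0,0]); return np.degrees(np.arctan2(x[1],x[0]))
def plan(P0,yaw0,P1,dyaw,N,polar=False,nd=0,grip=-1,ease=False):
    """mm, deg; pointing down; prints rounded rows and where they end"""
    P0=np.array(P0,float);P1=np.array(P1,float);p=P0.copy();y=yaw0;rows=[]
    for i in range(1,N+1):
        s=i/N
        if ease: s=s*s*(3-2*s)
        if polar:
            a0,a1=[np.arctan2(q[1],q[0]) for q in(P0,P1)];r0,r1=[np.hypot(*q[:2]) for q in(P0,P1)]
            a=a0+s*(a1-a0);r=r0+s*(r1-r0);t=np.array([r*np.cos(a),r*np.sin(a),P0[2]+s*(P1[2]-P0[2])])
        else: t=P0+s*(P1-P0)
        d=t-p;c,sn=np.cos(np.radians(y)),np.sin(np.radians(y))
        l=np.round([c*d[0]+sn*d[1],sn*d[0]-c*d[1],-d[2]],nd)
        p=p+[c*l[0]+sn*l[1],sn*l[0]-c*l[1],-l[2]]
        ty=np.round(-(yaw0+s*dyaw-y),nd);y-=ty
        rows.append([[float(v) for v in l],[0,0,float(ty)],grip])
    import json;print(json.dumps(rows).replace(".0,",",").replace(".0]","]"));print("end",p.round(2),round(y,2),"max",max(np.linalg.norm(r[0]) for r in rows))
E
python3 - <<'E'
from h import *
plan([219,584.6,222],69.4,[492,-266,250],-141.4,20,polar=True)
E
```

```text
[[[-5, 53, -1], [0, 0, 7], -1], [[-4, 53, -2], [0, 0, 7], -1], [[-2, 53, -1], [0, 0, 7], -1], [[1, 52, -2], [0, 0, 7], -1], [[2, 52, -1], [0, 0, 7], -1], [[4, 52, -1], [0, 0, 7], -1], [[6, 51, -2], [0, 0, 7], -1], [[8, 51, -1], [0, 0, 8], -1], [[10, 50, -2], [0, 0, 7], -1], [[12, 49, -1], [0, 0, 7], -1], [[14, 48, -1], [0, 0, 7], -1], [[16, 48, -2], [0, 0, 7], -1], [[17, 47, -1], [0, 0, 7], -1], [[19, 46, -2], [0, 0, 7], -1], [[20, 45, -1], [0, 0, 7], -1], [[22, 44, -1], [0, 0, 7], -1], [[24, 43, -2], [0, 0, 7], -1], [[24, 42, -1], [0, 0, 7], -1], [[26, 40, -2], [0, 0, 7], -1], [[28, 40, -1], [0, 0, 7], -1]]
end [ 491.73 -266.56  250.  ] -71.6 max 53.24471804789655
```

jog_arm:
  deltas:
    - [[-5, 53, -1], [0, 0, 7], -1]
    - [[-4, 53, -2], [0, 0, 7], -1]
    - [[-2, 53, -1], [0, 0, 7], -1]
    - [[1, 52, -2], [0, 0, 7], -1]
    - [[2, 52, -1], [0, 0, 7], -1]
    - [[4, 52, -1], [0, 0, 7], -1]
    - [[6, 51, -2], [0, 0, 7], -1]
    - [[8, 51, -1], [0, 0, 8], -1]
    - [[10, 50, -2], [0, 0, 7], -1]
    - [[12, 49, -1], [0, 0, 7], -1]
    - [[14, 48, -1], [0, 0, 7], -1]
    - [[16, 48, -2], [0, 0, 7], -1]
    - [[17, 47, -1], [0, 0, 7], -1]
    - [[19, 46, -2], [0, 0, 7], -1]
    - [[20, 45, -1], [0, 0, 7], -1]
    - [[22, 44, -1], [0, 0, 7], -1]
    - [[24, 43, -2], [0, 0, 7], -1]
    - [[24, 42, -1], [0, 0, 7], -1]
    - [[26, 40, -2], [0, 0, 7], -1]
    - [[28, 40, -1], [0, 0, 7], -1]

```text
time_s: 2.65
ee_pos: [0.4921, -0.2672, 0.2504]
ee_rot: [-2.545, 1.842, -0.0]
wrist_force: [0.6, -0.5, 0.4]
finger_gap: 0.0871
```

jog_arm:
  deltas:
    - [[0, 0, 0], [0, 0, 0], -1]
    - [[0, 0, 0], [0, 0, 0], -1]

```text
time_s: 2.9
ee_pos: [0.4926, -0.2653, 0.2503]
ee_rot: [-2.548, 1.836, 0.001]
wrist_force: [-0.4, -1.0, -0.5]
finger_gap: 0.0871
```

```bash
python3 - <<'E'
from h import *
o=manip.get_obs();print(o["time_s"],o["ee_pos"],o["ee_rot"],yawof(o["ee_rot"]),o["qpos"])
c=manip.get_calibration("wrist");w=manip.get_image("wrist")
cv2.imwrite("pics/wrist1.png",w);cv2.imwrite("pics/side1.png",manip.get_image("side"))
import pickle;pickle.dump(c,open("w1.pkl","wb"))
print(proj("wrist",[[.4925,-.266,.158],[.4925,-.266,.098]],c))
E
```

```text
2.9 [ 0.49263305 -0.26533006  0.2502706 ] [-2.54809877e+00  1.83634859e+00  1.44024232e-03] -71.55862373157366 [-6.94119570e-01  4.07306648e-01  1.56581764e+00  7.27392007e-04
  1.16943451e+00  5.54529562e-01]
[[321.67579213 239.62387677]
 [321.2996578  221.40219375]]
```

View pics/wrist1.png

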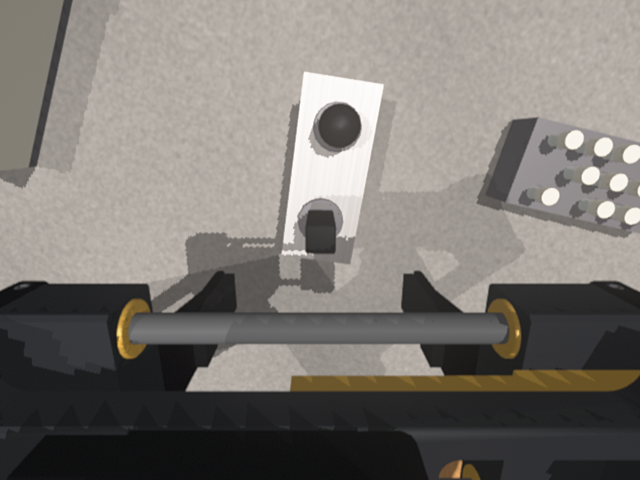

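View pics/side1.png

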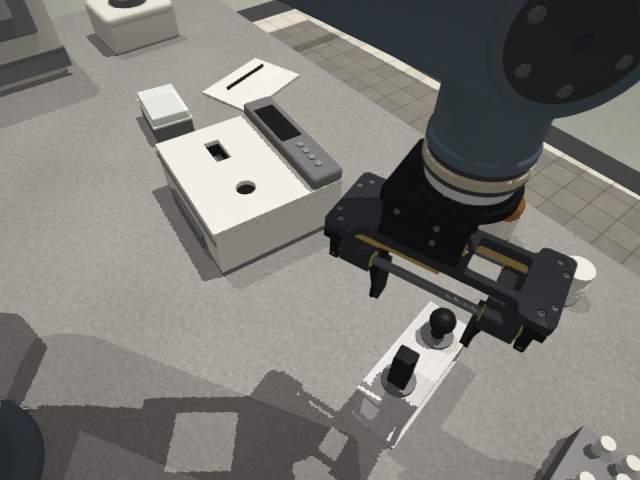

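The wrist view shows the handle centred at about (321,232), square to the image and beside the knob at (338,127). I'll measure the top face there and plan the descent.

```bash
python3 - <<'E'
from h import *
import pickle;c=pickle.load(open("w1.pkl","rb"))
w=cv2.imread("pics/wrist1.png");crop(w,290,185,64,75,8,"pics/w1c.png")
E
```

```text
(no output)
```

View pics/w1c.png

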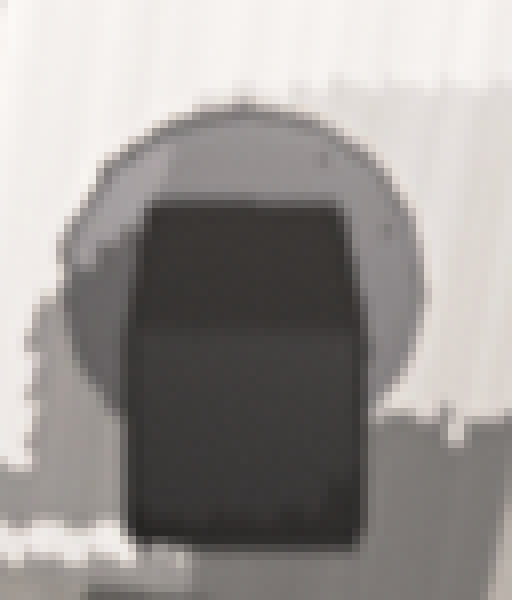

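```bash
python3 - <<'E'
from h import *
import pickle;c=pickle.load(open("w1.pkl","rb"))
W=onz("wrist",[(306.1,225.6),(335.3,225.6),(335.2,253.5),(306.2,253.5),(320.7,239.5)],.158,c)*1000
print(W.round(1), np.linalg.norm(W[1]-W[0]),np.linalg.norm(W[2]-W[1]),np.degrees(np.arctan2(*(W[1]-W[0])[1::-1])))
print(onz("wrist",[(290+243/8,185+280/8)],.098,c)*1000)
E
```

```text
[[ 499.5 -250.9  158. ]
 [ 506.7 -272.4  158. ]
 [ 485.  -279.9  158. ]
 [ 477.6 -258.   158. ]
 [ 492.4 -265.2  158. ]] 22.694381875722186 22.932210936302678 -71.5026568925144
[[ 493.52606611 -264.72305926   98.        ]]
```

The top face comes out at 22.7×22.9 mm (24 given), centred at (492.4, -265.2) with the yaw aligned. The TCP is already over it, so I'll descend 141 mm and grip.

jog_arm:
  deltas:
    - [[0, 0, 25], [0, 0, 0], -1]
    - [[0, 0, 35], [0, 0, 0], -1]
    - [[0, 0, 35], [0, 0, 0], -1]
    - [[0, 0, 25], [0, 0, 0], -1]
    - [[0, 0, 15], [0, 0, 0], -1]
    - [[0, 0, 6], [0, 0, 0], -1]
    - [[0, 0, 0], [0, 0, 0], -1]
    - [[0, 0, 0], [0, 0, 0], -1]
  newtons: 50

```text
time_s: 4.0
ee_pos: [0.4934, -0.2662, 0.1105]
ee_rot: [2.549, -1.836, 0.003]
wrist_force: [-0.2, -0.1, -0.4]
finger_gap: 0.0869
```

jog_arm:
  deltas:
    - [[0, 0, 0], [0, 0, 0], 1]
    - [[0, 0, 0], [0, 0, 0], 1]
    - [[0, 0, 0], [0, 0, 0], 1]
    - [[0, 0, 0], [0, 0, 0], 1]
    - [[0, 0, 0], [0, 0, 0], 1]
    - [[0, 0, 0], [0, 0, 0], 1]
    - [[0, 0, 0], [0, 0, 0], 1]
    - [[0, 0, 0], [0, 0, 0], 1]

```text
time_s: 5.0
ee_pos: [0.4929, -0.2659, 0.1095]
ee_rot: [2.549, -1.837, 0.0]
wrist_force: [-0.1, -0.8, 0.0]
finger_gap: 0.0236
```

Gripped, with the gap at 23.6 mm. Lifting 165 mm straight up.

jog_arm:
  deltas:
    - [[0, 0, -10], [0, 0, 0], 1]
    - [[0, 0, -20], [0, 0, 0], 1]
    - [[0, 0, -30], [0, 0, 0], 1]
    - [[0, 0, -35], [0, 0, 0], 1]
    - [[0, 0, -35], [0, 0, 0], 1]
    - [[0, 0, -25], [0, 0, 0], 1]
    - [[0, 0, -10], [0, 0, 0], 1]
    - [[0, 0, 0], [0, 0, 0], 1]
    - [[0, 0, 0], [0, 0, 0], 1]

```text
time_s: 6.12
ee_pos: [0.4921, -0.2652, 0.2733]
ee_rot: [-2.549, 1.837, 0.004]
wrist_force: [-0.2, -0.5, -2.3]
finger_gap: 0.0235
```

```bash
python3 - <<'E'
from h import *
o=manip.get_obs();print(o["time_s"],o["ee_pos"],yawof(o["ee_rot"]),o["qpos"][[0,5]],o["wrist_force"])
P=o["ee_pos"]-[0,0,.099];print("tip pred",P,proj("side",P),proj("scene",P))
cv2.imwrite("pics/side2.png",manip.get_image("side"));cv2.imwrite("pics/scene2.png",manip.get_image("scene"))
y=yawof(o["ee_rot"]);p=o["ee_pos"]*1000
plan(p,y,[536,244,p[2]],80,20,polar=True,grip=1,ease=True)
E
```

```text
6.125 [ 0.49205221 -0.26515732  0.27327653] -71.55728037409249 [-0.69417551  0.55473713] [-0.15798038 -0.46451826 -2.33634554]
tip pred [ 0.49205221 -0.26515732  0.17427653] [[407.2268134  348.75145354]] [[226.30233698 167.50865506]]
[[[-2, -3, -0], [0, 0, -1], 1], [[-7, -8, -0], [0, 0, -1], 1], [[-11, -13, -0], [0, 0, -3], 1], [[-14, -17, -0], [0, 0, -3], 1], [[-17, -22, -0], [0, 0, -4], 1], [[-19, -24, -0], [0, 0, -5], 1], [[-21, -28, -0], [0, 0, -6], 1], [[-20, -31, -0], [0, 0, -5], 1], [[-21, -32, -0], [0, 0, -6], 1], [[-20, -34, -0], [0, 0, -6], 1], [[-19, -35, -0], [0, 0, -6], 1], [[-17, -35, -0], [0, 0, -6], 1], [[-15, -34, -0], [0, 0, -5], 1], [[-14, -33, -0], [0, 0, -6], 1], [[-11, -30, -0], [0, 0, -4], 1], [[-9, -27, -0], [0, 0, -5], 1], [[-7, -22, -0], [0, 0, -3], 1], [[-4, -17, -0], [0, 0, -3], 1], [[-3, -11, -0], [0, 0, -1], 1], [[-1, -4, -0], [0, 0, -1], 1]]
end [536.11 243.86 273.28] 8.44 max 39.824615503479755
```

View pics/side2.png

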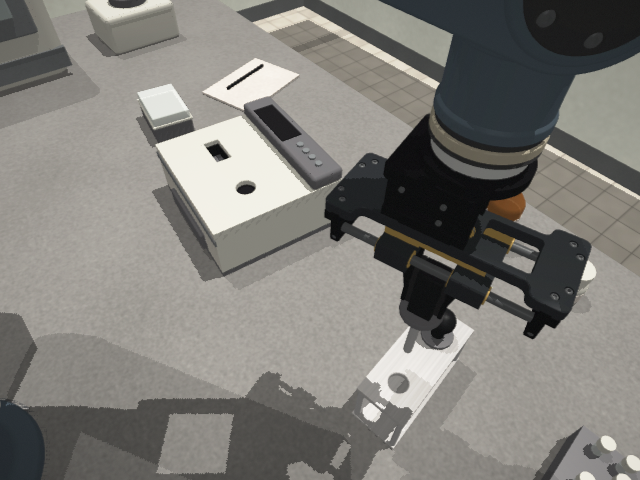

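View pics/scene2.png

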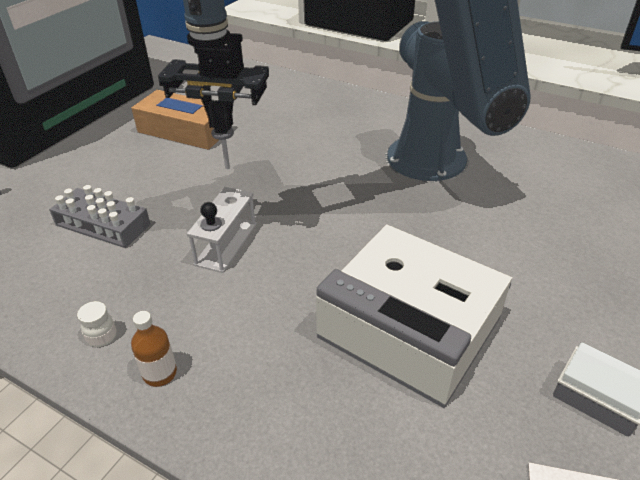

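The rod is held upright. Its tip is at (408,349) in the side view and (227,168) in the scene view, both within 2 px of the prediction. The empty hole shows at (399,382) in the side view and (231,199) in the scene view. I'll measure it now for the return and carry the rod over the slot.

```bash
python3 - <<'E'
from h import *
a=cv2.imread("pics/scene2.png");b=cv2.imread("pics/side2.png")
cv2.imwrite("pics/hole.png",np.hstack([cv2.resize(a[185:215,211:251],(400,300),interpolation=0),cv2.resize(b[367:397,379:419],(400,300),interpolation=0)]))
E
```

```text
(no output)
```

View pics/hole.png

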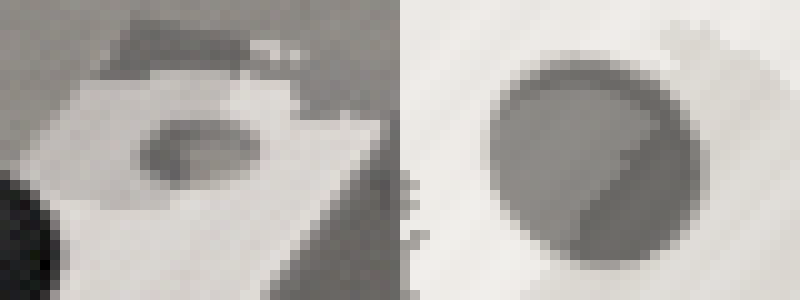

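jog_arm:
  deltas:
    - [[-2, -3, 0], [0, 0, -1], 1]
    - [[-7, -8, 0], [0, 0, -1], 1]
    - [[-11, -13, 0], [0, 0, -3], 1]
    - [[-14, -17, 0], [0, 0, -3], 1]
    - [[-17, -22, 0], [0, 0, -4], 1]
    - [[-19, -24, 0], [0, 0, -5], 1]
    - [[-21, -28, 0], [0, 0, -6], 1]
    - [[-20, -31, 0], [0, 0, -5], 1]
    - [[-21, -32, 0], [0, 0, -6], 1]
    - [[-20, -34, 0], [0, 0, -6], 1]
    - [[-19, -35, 0], [0, 0, -6], 1]
    - [[-17, -35, 0], [0, 0, -6], 1]
    - [[-15, -34, 0], [0, 0, -5], 1]
    - [[-14, -33, 0], [0, 0, -6], 1]
    - [[-11, -30, 0], [0, 0, -4], 1]
    - [[-9, -27, 0], [0, 0, -5], 1]
    - [[-7, -22, 0], [0, 0, -3], 1]
    - [[-4, -17, 0], [0, 0, -3], 1]
    - [[-3, -11, 0], [0, 0, -1], 1]
    - [[-1, -4, 0], [0, 0, -1], 1]

```text
time_s: 8.72
ee_pos: [0.5365, 0.2438, 0.2745]
ee_rot: [3.133, 0.234, -0.0]
wrist_force: [-0.1, -0.1, -2.0]
finger_gap: 0.0236
```

```bash
python3 - <<'E'
from h import *
o=manip.get_obs();print(o["time_s"],o["ee_pos"],yawof(o["ee_rot"]),o["qpos"][[0,5]],o["wrist_force"])
P=o["ee_pos"]-[0,0,.099];print("tip pred",proj("side",P),proj("scene",P))
cv2.imwrite("pics/side3.png",manip.get_image("side"));cv2.imwrite("pics/scene3.png",manip.get_image("scene"))
o=manip.get_obs();print(o["ee_pos"])
E
```

```text
8.725 [0.53654243 0.24384564 0.274525  ] 8.54832999977934 [0.23720599 0.08807724] [-0.05209782 -0.10550615 -1.98028714]
tip pred [[211.00724698 119.25387441]] [[456.21878458 262.66426086]]
[0.53681064 0.24327102 0.27454244]
```

View pics/side3.png

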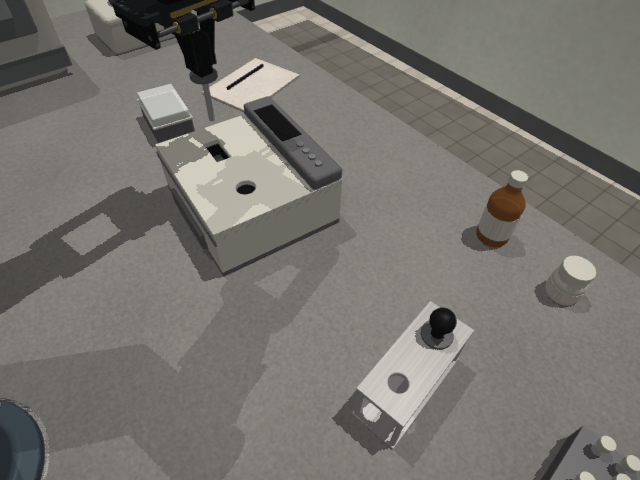

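View pics/scene3.png

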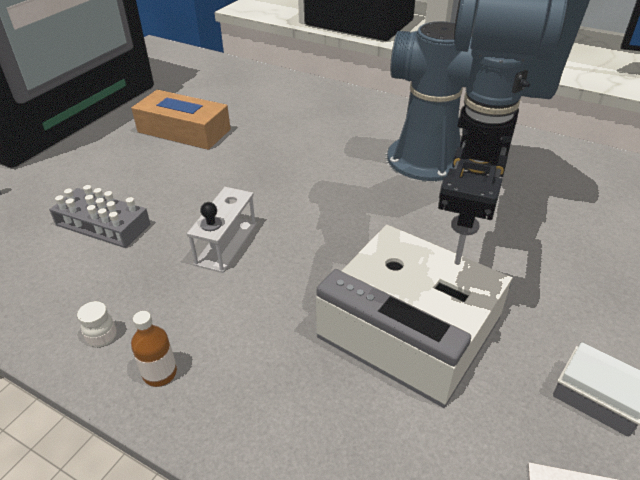

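The tip is over the slot: (211,120) in the side view and (458,264) in the scene view, as predicted. I'll lower into the mouth, then press slowly.

jog_arm:
  deltas:
    - [[0, 0, 15], [0, 0, 0], 1]
    - [[0, 0, 25], [0, 0, 0], 1]
    - [[0, 0, 20], [0, 0, 0], 1]
    - [[0, 0, 10], [0, 0, 0], 1]
    - [[0, 0, 10], [0, 0, 0], 1]
    - [[0, 0, 8], [0, 0, 0], 1]
    - [[0, 0, 4], [0, 0, 0], 1]
    - [[0, 0, 0], [0, 0, 0], 1]
    - [[0, 0, 0], [0, 0, 0], 1]

```text
time_s: 9.95
ee_pos: [0.5372, 0.2434, 0.183]
ee_rot: [-3.133, -0.231, -0.002]
wrist_force: [0.3, 0.2, -1.3]
finger_gap: 0.0234
```

jog_arm:
  deltas:
    - [[0, 0, 3], [0, 0, 0], 1]
    - [[0, 0, 3], [0, 0, 0], 1]
    - [[0, 0, 3], [0, 0, 0], 1]
    - [[0, 0, 3], [0, 0, 0], 1]
    - [[0, 0, 3], [0, 0, 0], 1]
    - [[0, 0, 3], [0, 0, 0], 1]
    - [[0, 0, 0], [0, 0, 0], 1]
    - [[0, 0, 0], [0, 0, 0], 1]

```text
time_s: 10.95
ee_pos: [0.5369, 0.2433, 0.1642]
ee_rot: [-3.133, -0.231, 0.0]
wrist_force: [-0.3, -0.7, 2.0]
finger_gap: 0.0237
```

jog_arm:
  deltas:
    - [[0, 0, 2], [0, 0, 0], 1]
    - [[0, 0, 2], [0, 0, 0], 1]
    - [[0, 0, 2], [0, 0, 0], 1]
    - [[0, 0, 0], [0, 0, 0], 1]
    - [[0, 0, 0], [0, 0, 0], 1]

```text
time_s: 11.58
ee_pos: [0.5369, 0.2433, 0.1594]
ee_rot: [-3.133, -0.231, -0.001]
wrist_force: [-1.4, 0.4, 8.5]
finger_gap: 0.0236
```

```bash
python3 - <<'E'
from h import *
o=manip.get_obs();print(o["time_s"],o["ee_pos"],o["wrist_force"])
cv2.imwrite("pics/side4.png",manip.get_image("side"))
E
```

```text
11.575 [0.53689253 0.24329001 0.15940129] [-1.37428762  0.44061055  8.45036776]
```

View pics/side4.png

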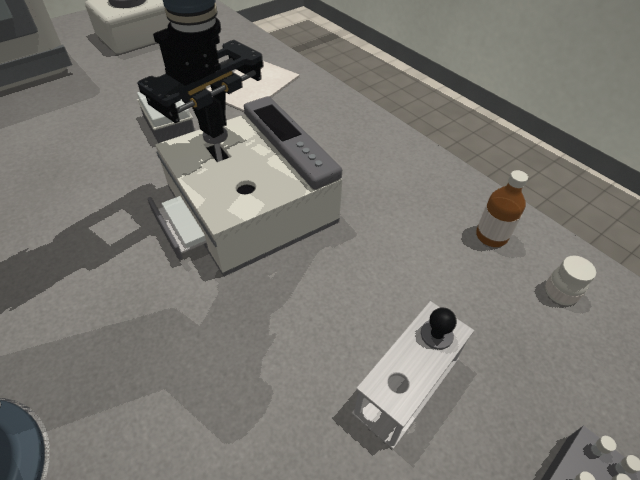

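The tray is showing at the front (150–205, 195–250). I'll press on to the stop to make sure, watching the force.

jog_arm:
  deltas:
    - [[0, 0, 1], [0, 0, 0], 1]
    - [[0, 0, 1], [0, 0, 0], 1]
    - [[0, 0, 0], [0, 0, 0], 1]

```text
time_s: 12.0
ee_pos: [0.537, 0.2433, 0.1593]
ee_rot: [-3.133, -0.232, -0.002]
wrist_force: [-4.7, -3.3, 19.2]
finger_gap: 0.0237
```

jog_arm:
  deltas:
    - [[0, 0, 1], [0, 0, 0], 1]
    - [[0, 0, 1], [0, 0, 0], 1]
    - [[0, 0, 0], [0, 0, 0], 1]

```text
time_s: 12.38
ee_pos: [0.537, 0.2434, 0.1592]
ee_rot: [-3.133, -0.232, -0.003]
wrist_force: [-8.3, -1.5, 28.9]
finger_gap: 0.0237
```

At 19 N and then 29 N the position did not move (TCP 0.1593, tip about 0.060), which matches the stop. I'll withdraw straight up and work out the hole's position.

jog_arm:
  deltas:
    - [[0, 0, -4], [0, 0, 0], 1]
    - [[0, 0, -10], [0, 0, 0], 1]
    - [[0, 0, -20], [0, 0, 0], 1]
    - [[0, 0, -25], [0, 0, 0], 1]
    - [[0, 0, -25], [0, 0, 0], 1]
    - [[0, 0, -20], [0, 0, 0], 1]
    - [[0, 0, -12], [0, 0, 0], 1]
    - [[0, 0, -4], [0, 0, 0], 1]
    - [[0, 0, 0], [0, 0, 0], 1]

```text
time_s: 13.5
ee_pos: [0.5366, 0.2432, 0.2739]
ee_rot: [3.133, 0.231, -0.002]
wrist_force: [0.2, -0.2, -2.1]
finger_gap: 0.0238
```

```bash
python3 - <<'E'
from h import *
np.set_printoptions(precision=4,suppress=True)
print("hole",onz("scene",[(230.4,199.9)],.09),onz("side",[(398.3,382.5)],.09))
o=manip.get_obs();p=o["ee_pos"]*1000;y=yawof(o["ee_rot"]);print(o["time_s"],p,y,R.from_rotvec(o["ee_rot"]).apply([0,0,1]))
P=o["ee_pos"]-[0,0,.099];print("tip pred",proj("side",P),proj("scene",P))
im=manip.get_image("side");cv2.imwrite("pics/side5.png",im);crop(im,130,50,200,220,3,"pics/side5c.png")
plan(p,y,[492.4,-265.4,p[2]],-71.5-y,20,polar=True,grip=1,ease=True)
E
```

```text
hole [[ 0.4921 -0.2662  0.09  ]] [[ 0.4918 -0.269   0.09  ]]
13.5 [536.6113 243.1706 273.9378] 8.441093684953506 [-0.001  -0.0002 -1.    ]
tip pred [[211.2964 119.7124]] [[455.7644 262.808 ]]
[[[1, 4, -0], [0, 0, 1], 1], [[2, 11, -0], [0, 0, 1], 1], [[4, 17, -0], [0, 0, 3], 1], [[6, 23, -0], [0, 0, 3], 1], [[6, 27, -0], [0, 0, 4], 1], [[9, 31, -0], [0, 0, 5], 1], [[10, 34, -0], [0, 0, 6], 1], [[12, 35, -0], [0, 0, 5], 1], [[14, 37, -0], [0, 0, 6], 1], [[15, 37, -0], [0, 0, 6], 1], [[16, 36, -0], [0, 0, 6], 1], [[17, 34, -0], [0, 0, 6], 1], [[18, 32, -0], [0, 0, 5], 1], [[17, 30, -0], [0, 0, 6], 1], [[17, 26, -0], [0, 0, 4], 1], [[15, 23, -0], [0, 0, 5], 1], [[13, 18, -0], [0, 0, 3], 1], [[10, 13, -0], [0, 0, 3], 1], [[7, 9, -0], [0, 0, 1], 1], [[2, 3, -0], [0, 0, 1], 1]]
end [ 491.88 -265.05  273.94] -71.56 max 39.92492955535426
```

View pics/side5c.png

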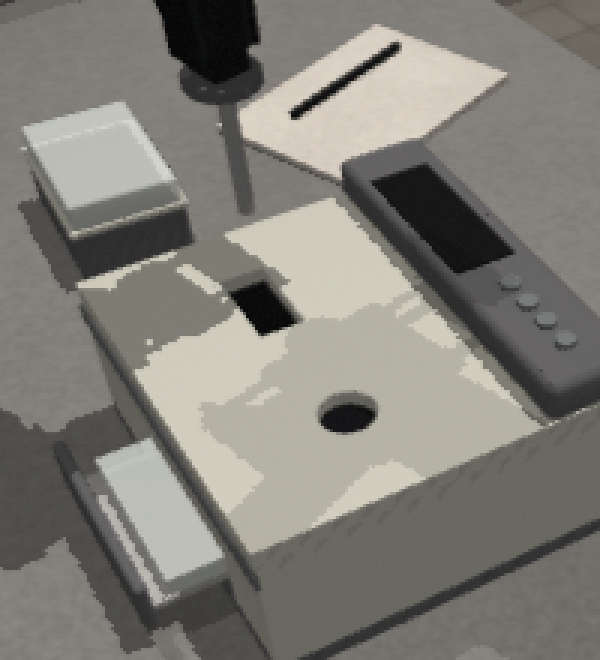

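The tray is out and has stayed out, and the slot is clear. The rod is still straight in the grip, with its tip at about (212,120) in the side view. The hole measures about (492, -267), agreeing with the rod's start. Carrying it back.

jog_arm:
  deltas:
    - [[1, 4, 0], [0, 0, 1], 1]
    - [[2, 11, 0], [0, 0, 1], 1]
    - [[4, 17, 0], [0, 0, 3], 1]
    - [[6, 23, 0], [0, 0, 3], 1]
    - [[6, 27, 0], [0, 0, 4], 1]
    - [[9, 31, 0], [0, 0, 5], 1]
    - [[10, 34, 0], [0, 0, 6], 1]
    - [[12, 35, 0], [0, 0, 5], 1]
    - [[14, 37, 0], [0, 0, 6], 1]
    - [[15, 37, 0], [0, 0, 6], 1]
    - [[16, 36, 0], [0, 0, 6], 1]
    - [[17, 34, 0], [0, 0, 6], 1]
    - [[18, 32, 0], [0, 0, 5], 1]
    - [[17, 30, 0], [0, 0, 6], 1]
    - [[17, 26, 0], [0, 0, 4], 1]
    - [[15, 23, 0], [0, 0, 5], 1]
    - [[13, 18, 0], [0, 0, 3], 1]
    - [[10, 13, 0], [0, 0, 3], 1]
    - [[7, 9, 0], [0, 0, 1], 1]
    - [[2, 3, 0], [0, 0, 1], 1]

```text
time_s: 16.05
ee_pos: [0.4918, -0.2655, 0.2746]
ee_rot: [-2.547, 1.839, 0.0]
wrist_force: [-0.4, 0.5, -0.6]
finger_gap: 0.0238
```

jog_arm:
  deltas:
    - [[0, 0, 0], [0, 0, 0], 1]
    - [[0, 0, 15], [0, 0, 0], 1]
    - [[0, 0, 25], [0, 0, 0], 1]
    - [[0, 0, 20], [0, 0, 0], 1]
    - [[0, 0, 10], [0, 0, 0], 1]
    - [[0, 0, 0], [0, 0, 0], 1]
    - [[0, 0, 0], [0, 0, 0], 1]

```text
time_s: 16.92
ee_pos: [0.4927, -0.2652, 0.2051]
ee_rot: [2.549, -1.836, 0.002]
wrist_force: [0.9, -0.4, -0.7]
finger_gap: 0.0238
```

```bash
python3 - <<'E'
from h import *
o=manip.get_obs();print(o["time_s"],o["ee_pos"],yawof(o["ee_rot"]))
P=o["ee_pos"]-[0,0,.099];print("tip pred",P,proj("side",P),proj("scene",P))
a=manip.get_image("scene");b=manip.get_image("side")
cv2.imwrite("pics/n6.png",np.hstack([cv2.resize(a[150:270,170:270],(400,480),interpolation=0),cv2.resize(b[290:410,350:450],(400,480),interpolation=0)]))
E
```

```text
16.925 [ 0.49269078 -0.26519096  0.20509781] -71.53887009176472
tip pred [ 0.49269078 -0.26519096  0.10609781] [[398.55455185 374.34653419]] [[229.79186325 194.20858664]]
```

View pics/n6.png

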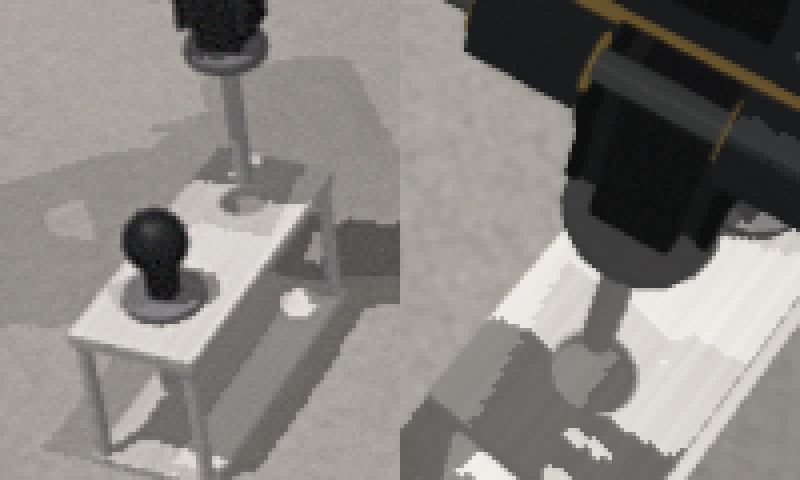

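The tip sits over the middle of the hole in both views, about 16 mm above the plate. Lowering 95 mm, the last part slowly.

jog_arm:
  deltas:
    - [[0, 0, 8], [0, 0, 0], 1]
    - [[0, 0, 14], [0, 0, 0], 1]
    - [[0, 0, 16], [0, 0, 0], 1]
    - [[0, 0, 16], [0, 0, 0], 1]
    - [[0, 0, 16], [0, 0, 0], 1]
    - [[0, 0, 12], [0, 0, 0], 1]
    - [[0, 0, 6], [0, 0, 0], 1]
    - [[0, 0, 3], [0, 0, 0], 1]
    - [[0, 0, 2], [0, 0, 0], 1]
    - [[0, 0, 1], [0, 0, 0], 1]
    - [[0, 0, 0], [0, 0, 0], 1]
    - [[0, 0, 0], [0, 0, 0], 1]

```text
time_s: 18.52
ee_pos: [0.4922, -0.2651, 0.1108]
ee_rot: [2.549, -1.837, 0.001]
wrist_force: [0.9, -0.2, -1.5]
finger_gap: 0.0238
```

jog_arm:
  deltas:
    - [[0, 0, 1], [0, 0, 0], 1]
    - [[0, 0, 0.5], [0, 0, 0], 1]
    - [[0, 0, 0], [0, 0, 0], 1]

```text
time_s: 18.9
ee_pos: [0.4922, -0.265, 0.1095]
ee_rot: [2.549, -1.837, 0.001]
wrist_force: [-1.1, 0.5, 3.7]
finger_gap: 0.0236
```

The collar is seated: the force turned positive at the same height as the original grasp. Releasing and going up.

jog_arm:
  deltas:
    - [[0, 0, 0], [0, 0, 0], 0.3]
    - [[0, 0, 0], [0, 0, 0], 0.3]
    - [[0, 0, 0], [0, 0, 0], -0.5]
    - [[0, 0, 0], [0, 0, 0], -1]
    - [[0, 0, 0], [0, 0, 0], -1]
    - [[0, 0, 0], [0, 0, 0], -1]
    - [[0, 0, 0], [0, 0, 0], -1]

```text
time_s: 19.77
ee_pos: [0.4921, -0.265, 0.1091]
ee_rot: [2.549, -1.837, 0.0]
wrist_force: [0.0, 0.3, -0.6]
finger_gap: 0.0724
```

jog_arm:
  deltas:
    - [[0, 0, -10], [0, 0, 0], -1]
    - [[0, 0, -20], [0, 0, 0], -1]
    - [[0, 0, -30], [0, 0, 0], -1]
    - [[0, 0, -35], [0, 0, 0], -1]
    - [[0, 0, -30], [0, 0, 0], -1]
    - [[0, 0, -20], [0, 0, 0], -1]
    - [[0, 0, -10], [0, 0, 0], -1]
    - [[0, 0, 0], [0, 0, 0], -1]
    - [[0, 0, 0], [0, 0, 0], -1]

```text
time_s: 20.9
ee_pos: [0.4916, -0.2645, 0.2632]
ee_rot: [-2.549, 1.837, 0.003]
wrist_force: [-0.3, 1.1, -0.7]
finger_gap: 0.0866
```

```bash
python3 - <<'E'
from h import *
o=manip.get_obs();print(o["time_s"],o["ee_pos"],o["finger_gap"],o["wrist_force"])
b=manip.get_image("side");cv2.imwrite("pics/side7.png",b)
a=manip.get_image("scene");cv2.imwrite("pics/scene7.png",a)
E
```

```text
20.9 [ 0.49158986 -0.26453047  0.26315184] 0.08660786296623367 [-0.30855272  1.13738987 -0.65397922]
```

View pics/side7.png

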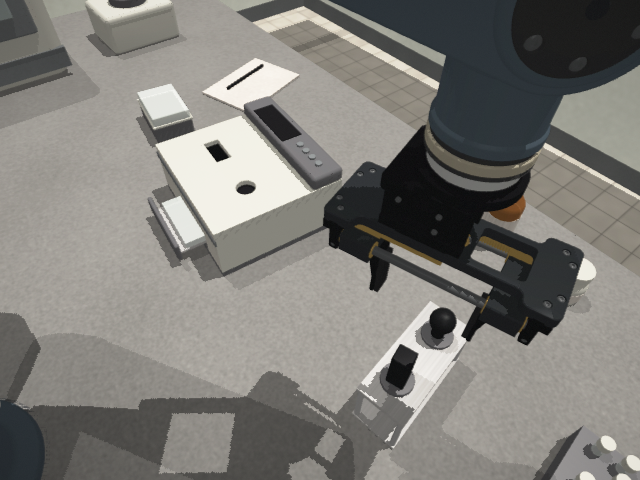

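View pics/scene7.png

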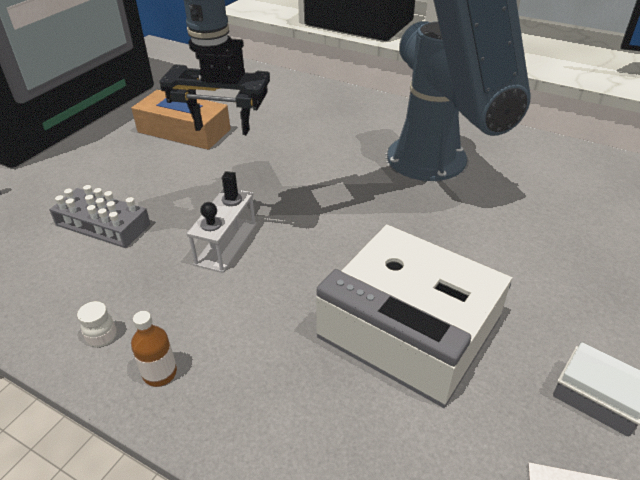

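The rod stands upright with its handle at (402,367) in the side view, as at the start. The tamper is untouched at (443,322) and the tray is out. One rough check of the tray's extent, then I hand in.

```bash
python3 - <<'E'
from h import *
a=np.radians(-5.7);ex=np.array([np.cos(a),np.sin(a)])
for z in(.03,.045,.06):
    W=onz("side",[(150,200),(180,254)],z)[:,:2]
    print(z,"tray front beyond face (mm)",(-( (W-[.536,.244])@ex)*1000-90).round(1))
manip.close_job()
E
```

```text
0.03 tray front beyond face (mm) [46.6 47.9]
0.045 tray front beyond face (mm) [48.5 49.7]
0.06 tray front beyond face (mm) [50.3 51.5]
the job is handed in; nothing more can be done
```

The tray is out, and the release rod is back upright in its own hole and let go. I handed the job in at about 21 s of the 58 s allowed.

- **Latch:** I pushed the rod down through the slot until it stopped moving at about 29 N, with its tip 50 mm below the slot mouth, which is where the tab's stop should be.
- **Tray:** The last side picture shows it still out. I measured its front edge at roughly 47–51 mm past the reader's face, against the 45 mm expected. That figure is only rough, because I had to guess the tray's height and its front panel adds some thickness.
- **Rod:** The collar seated at the same height as the original grasp. The last pictures show the rod standing as it did at the start, with the gripper open about 105 mm above the top of its handle and touching nothing.
- **Tamper:** It was not touched and looks unmoved in both views.

No check failed. The two fixed cameras differed by about 3 mm on where the hole and slot are, within the clearances.

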